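Close a cold-seal tablet strip in the ratchet press

ROBOT

A 6-joint arm with a two-finger parallel gripper is mounted at the origin on a cart in front of the work surface, level with it; the furniture and walls round the work are solid. World frame = base frame: x ahead of the robot, y to its left, z up, the work surface at z = 0. Lengths are in m, angles in rad, forces in N, time in s.
With the tool pointing down it reaches from about 0.325 to 0.875 m from the base axis. Payload 4.4 kg.
Tool frame: the origin (TCP) lies midway between the tips of the shut fingers; the grasp point (between the pads) lies 19 mm behind it; z points along the fingers, y is the line along which they close (so a half turn about z gives the same grasp; the last joint's range is limited). The gripper opens to 85 mm and grips with 20 to 120 N. Pads are 22 mm wide; open, the fingers measure 114 mm over their backs; the gripper's body (76 mm by 85 mm) begins 54 mm behind the grasp point. The pads swing forward as they close: fully open they stand 13 mm farther back than shut.
Start: joints at [1.101, 0.207, 1.542, -0, 1.393, -0.15], TCP at [0.18, 0.546, 0.231] pointing down, gripper open.
Joint ranges: [-2.73, 2.73], [-0.86, 2.22], [0.23, 2.46], [-1.11, 4.25], [0.08, 2.63], [-2.82, 2.82]. Speed limits (rad/s): [2.79, 2.79, 3.14, 3.14, 3.14, 3.14].

INTERFACE

Orientations are given as a unit quaternion [w, x, y, z].
In Python, from workcell import manip gives the robot as it stands.
- The arm moves only by the shell command python3 -m pendant 'ROWS' [FORCE]. ROWS is JSON, a list that holds one entry, the list of rows, each a list of 7 numbers: the turn, a rotation vector about the tool's x, y, z in units of 360 degrees (1.0 is 360 degrees), then the shift along the tool's x, y, z in units of 500 mm (1.0 is 500 mm), then the opening, from 0 (shut) to 1 (fully open). A call has 1 to 10 rows; each row is the pose to reach, as a shift and turn from the pose commanded when the call began, along the tool's axes at that moment, turning the shorter way round; what a row does not reach only later rows make up. A row lasts 1/8 s, in which the tool goes at most 62.5 mm and 10.7 degrees, less where a joint would pass 70% of its speed; a pose out of reach is approached as far as the arm can. A call with a number of a shift or a turn outside -1 to 1 is refused whole. A call with a gripper value outside its range is refused whole. The fingers move at their own pace and stop on an object; FORCE is the grip in N (left out, the last holds). Time passes only in rows, so rows that repeat a pose let the fingers close. It gives the time, the measured TCP pose, the force and the opening at its end, in the units of the state.
- manip.get_state(): the state, without advancing time (a new reading comes with each control period).
- manip.grab_frame(name): name is "side" or "top" or "wrist"; returns a dict with "image" (384x512x3 uint8, blue, green, red), "intrinsics" (3x3 intrinsics, pixels), "distortion" ([k1, k2, p1, p2, k3] as OpenCV has them; the pictures are not rectified), "origin" and "rotation" of the camera in the world; the wrist camera has in their place "hand_eye" (4x4, takes a point from camera to tool coordinates, whose origin is the TCP and whose axes are the flange's). Camera axes: x right, y down, z forward; pixel columns grow to the right and rows downward; lengths in m; the calibration is good to about 2 mm. A picture is of the moment at which its call begins: read the wrist's pose just before it. There is no depth.
- manip.job_done(): hands the job in, once; it reports no verdict.
The state is a dict: "time": time; "qpos": joint angles; "joint_vel": joint speeds; "tau": joint torques, N m; "position": TCP position; "eef_rot": TCP orientation; "ft_force": force on the tool from outside, world axes, zero at the start; "torque": the same for the moment, N m; "finger_gap": finger opening in m.
Only numpy, scipy, OpenCV 4.12 (cv2) and the standard library are available. Lean on these libraries where they do the work, as an engineer would, in place of code of your own. Each camera call takes 0.05 s, during which the arm holds its last target. There are 200 camera calls.

TASK

The tablet strip on the pulled-out tray of the bench press is to be cold-sealed. Push the tray fully home under the platen and tip the little ball-headed tumbler pawl on the ratchet lever over to its lowering side (both before you pump), then swing the lever back and forth by its knob until the platen bears firmly on the strip: right is when the pull at the knob has risen by about 4 N over running free; 6 N over it crushes the strip. Leave it clamped like that, let go of the lever, and leave the other things on the table where they are.

Things in the scene. Friction and masses are not known exactly. Their poses are not given: they have to be found in the camera images.
- press_axis (a point): grey cast bench press, 200 x 150 x 128 mm without its lever, fixed: base plate, one column at the back, head with a vertical spindle, open to the front and sides. This point is on the spindle's axis, 33 mm above the table (where a strip's upper face is, under the platen). x: back to the column; y: left, the way the tray goes in; z up
- tray (a joint): slide of the flat aluminium tray that enters the press from its right side: 0 pulled out (start), 0.120 m fully home against its stop. It runs with 2.5 N of friction
- tray_end (a point): middle of the outer face of the tray's upright end plate, 37 mm above the table; the plate is 60 wide (along the press's x), 8 thick, from 22 to 52 mm above the table. Push here towards the press's +y. When home it is 129 mm to the right of the spindle's axis. Axes as the press
- strip: the tablet strip to be sealed, a flat grey blister 84 x 36 x 5 mm, loose in the shallow nest of the tray, its length along the tray's way; origin at the centre of its underside
- platen: steel platen 40 x 94 mm with a rubber pad below, on the ram under the head; it sinks 4.8 mm per rad of the spindle and has a stiff spring above it. Its gap to the strip differs from day to day (6.5 to 12.5 mm at the start). Origin: on the axis, 42.5 mm below the pad's underside. How hard it presses can only be felt, at the knob
- lever (a joint): steel ratchet lever, a flat bar 16 to 20 wide turning on the spindle above the head, 150 to 157 mm over the table: 0 when it points to the press's front (-x), growing clockwise seen from above (the knob in front then goes left, to +y); stops at -0.9 and 0.9 rad. Running free the other way it takes 1 to 2 N at the knob; it stays where it is left
- knob (a point): middle of the upright black knob at the lever's end, 120 mm from the spindle's axis, 191 mm over the table; the knob is 24 across, from 172 to 212 mm over the table. Clockwise with the pawl biting it takes 6 to 7 N while the platen sinks freely (3 N if you stop and hold it there) and 3.5 to 4 N more per 100 N of pressing. Axes: x outwards along the lever
- tumbler (a joint): tumbler pawl: a top-heavy rocker on a pin that lies along the lever, 34 mm out from the spindle and 160 mm over the table. 0 upright, positive when its ball leans clockwise (the way the lever's value grows); past the middle it falls over, to 0.54 rad at most. Positive: clockwise swings drive the spindle and lower the platen, back swings click free, each swing idles up to 0.6 rad before it bites. Negative (as found): it raises
- ball (a point): centre of the steel ball (16 across) on top of the tumbler pawl, 44 mm from its pin: 204 mm over the table when upright, 198 when leaning right over, then 23 mm to the side of the lever's middle. 1 to 2 N sideways, along its rising arc, tips it. Axes: x outwards along the lever
- waiting_strip: flat grey tablet strip 88 x 38 x 5 mm lying near the press, a bystander; origin at the centre of its underside
- waiting_strip2: flat grey tablet strip 90 x 36 x 5 mm lying near the press, a bystander; origin at the centre of its underside
- vial_blue: small glass vial, 26 across, 53 high, standing left of the press, a bystander; origin at the centre of its underside
- vial_grey: small glass vial, 26 across, 49 high, standing left of the press, a bystander; origin at the centre of its underside
- tweezers: flat steel tweezers 125 mm long at the front right, a bystander; origin at the centre of its underside
Things that resemble listed ones, but are neither listed nor needed, are in the scene too. What is shaped like the strip but green is not meant.

How it is judged:
By the outcome, as a careful person would: the job done as asked, in the order asked, and still so for the second after the job is handed in, with the robot touching nothing.
It also fails if it takes over 72 s, if anything falls off the work surface, if the arm or the gripper's body presses on something with over 40 N, if the wrist force passes 120 N, or if a joint passes its speed limit or range.

## Working session

There is one attempt and no reset: what is moved stays moved. The work goes in short steps, Python scripts to look and compute and a shell command to move; the robot and the scene stay as the last step left them, time stands still between calls to the robot, and variables do not carry over. Pictures are saved under pics/ and viewed, on a budget of 10 in all, crops included, one or two more only if the job needs it, and the job is handed in when it is done.

```bash
mkdir -p pics; ls; cat > h.py <<'E'
import numpy as np, cv2
from workcell import manip
from scipy.spatial.transform import Rotation as R
def ray(f,u,v,st=None):
    K=np.array(f["intrinsics"],float);d=np.array(f["distortion"],float)
    p=cv2.undistortPoints(np.array([[[u,v]]],float),K,d)[0,0]
    r=np.array([p[0],p[1],1.])
    if "hand_eye" in f:
        T=np.array(f["hand_eye"]);q=st["eef_rot"];Rt=R.from_quat([q[1],q[2],q[3],q[0]]).as_matrix()
        return np.array(st["position"])+Rt@T[:3,3],Rt@T[:3,:3]@r
    return np.array(f["origin"]),np.array(f["rotation"])@r
def onz(f,u,v,z,st=None):
    o,r=ray(f,u,v,st);return o+r*(z-o[2])/r[2]
def proj(f,P,st=None):
    K=np.array(f["intrinsics"],float);d=np.array(f["distortion"],float)
    if "hand_eye" in f:
        T=np.array(f["hand_eye"]);q=st["eef_rot"];Rt=R.from_quat([q[1],q[2],q[3],q[0]]).as_matrix()
        o=np.array(st["position"])+Rt@T[:3,3];Rw=Rt@T[:3,:3]
    else: o=np.array(f["origin"]);Rw=np.array(f["rotation"])
    return cv2.projectPoints(((np.atleast_2d(P)-o)@Rw),np.zeros(3),np.zeros(3),K,d)[0][:,0]
def tri(o1,r1,o2,r2):
    A=np.stack([r1,-r2],1);s=np.linalg.lstsq(A,o2-o1,rcond=None)[0]
    a=o1+r1*s[0];b=o2+r2*s[1];return (a+b)/2,np.linalg.norm(a-b)
E
python3 - <<'E'
from h import *
import pickle
st=manip.get_state();print(st)
fs={n:manip.grab_frame(n) for n in("top","side")}
pickle.dump(fs,open("f0.pkl","wb"))
for n in fs: print(n,fs[n]["origin"],np.round(fs[n]["rotation"],3).tolist());cv2.imwrite(f"pics/{n}0.png",fs[n]["image"])
E
```

```text
pics
{'time': 0.0, 'qpos': array([ 1.10152228e+00,  2.07429987e-01,  1.54297195e+00,  3.49782825e-05,
        1.39349647e+00, -1.50502002e-01]), 'joint_vel': array([-0.00015139,  0.00024991,  0.0008791 ,  0.00033982,  0.00115929,
        0.00107152]), 'tau': array([ 2.43769602e-03, -3.83031249e+01, -2.91599947e+01,  4.63882918e-05,
        1.04713728e-02, -2.47997070e-05]), 'position': array([0.17985841, 0.54534453, 0.23011156]), 'eef_rot': array([-3.67963964e-04,  1.58714999e-01,  9.87323766e-01, -1.09271493e-03]), 'ft_force': array([-0.15788991, -0.34890272, -1.21461055]), 'torque': array([ 0.04006113, -0.02209674,  0.03237924]), 'finger_gap': 0.0851522723195204}
top [0.30300966 0.05534703 1.17455062] [0.072, -0.687, 0.719, -0.072]
side [ 0.25607721 -0.67772481  0.60769954] [-0.489, 0.852, -0.159, 0.098]
```

View pics/top0.png

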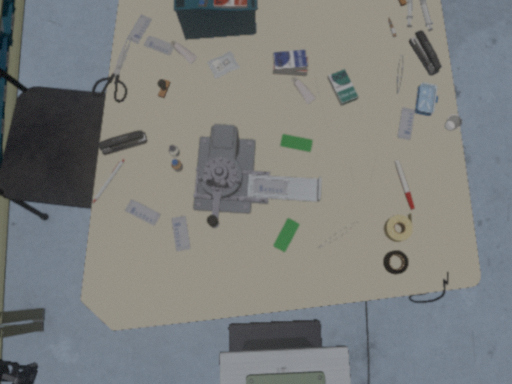

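View pics/side0.png

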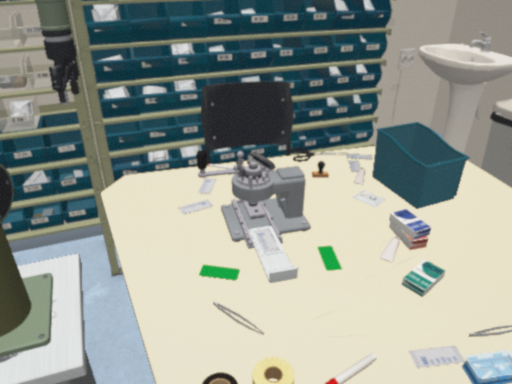

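The top picture shows the press head at (220,176), the knob at (213,221), and the tray's outer end at (319,189). The side picture shows the same items, with the knob at about (203,160) and the tray end at (281,272). The camera rotations are quaternions, so I'll fix the helper and enlarge both views of the press in one composite.

```bash
sed -i 's/np.array(f\["rotation"\])/Q(f["rotation"])/g' h.py; cat >> h.py <<'E'
def Q(q): return R.from_quat([q[1],q[2],q[3],q[0]]).as_matrix()
E
python3 - <<'E'
from h import *
import pickle
fs=pickle.load(open("f0.pkl","rb"))
t=fs["top"]["image"][120:260,180:330];s=fs["side"]["image"][140:290,185:320]
a=cv2.resize(t,(400*150//150,int(400*140/150)),interpolation=3);b=cv2.resize(s,(400,int(400*150/135)),interpolation=3)
c=np.zeros((450,800,3),np.uint8);c[:a.shape[0],:400]=a;c[:b.shape[0],400:]=b
cv2.imwrite("pics/c1.png",c)
T,S=fs["top"],fs["side"]
print("knob top@.212",onz(T,213,221,.212)); 
print("tray end top corners z.052",onz(T,319,177,.052),onz(T,318,201,.052))
for p in [(197,137),(255,140),(253,213),(194,211)]: print("base",onz(T,*p,.01))
E
```

```text
knob top@.212 [0.44509191 0.14564346 0.212     ]
tray end top corners z.052 [ 0.56850012 -0.10960817  0.052     ] [ 0.50711983 -0.10263953  0.052     ]
base [0.70311235 0.20163643 0.01      ]
base [0.68741545 0.04716731 0.01      ]
base [0.49103848 0.06100887 0.01      ]
base [0.50315076 0.21300598 0.01      ]
```

View pics/c1.png

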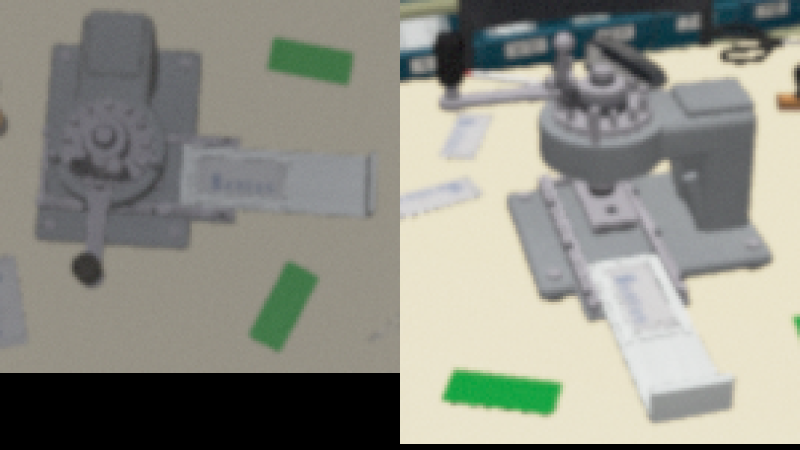

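The composite shows the spindle cap at top crop (105,137) and the knob at (88,269). The ball with its post is at side crop (564,42), and the tray end plate is at side crop (690,400). I'll triangulate these.

```bash
python3 - <<'E'
from h import *
import pickle
fs=pickle.load(open("f0.pkl","rb"));T,S=fs["top"],fs["side"]
tp=lambda u,v:(180+u*150/400,120+v*140/373)
sp=lambda u,v:(185+(u-400)*135/400,140+v*150/444)
def t(n,a,b): print(n,[np.round(x,4) for x in tri(*ray(T,*tp(*a)),*ray(S,*sp(*b)))])
t("ball R",(122,172),(564,42)); t("ball L",(76,165),(564,42))
t("knob",(88,269),(452,58)); t("cap",(105,137),(602,62))
t("tray near corner",(370,215),(650,397)); t("tray far",(373,155),(735,380))
# line dirs: tray long edges
for z,a,b in[(.03,(185,145),(365,154)),(.03,(185,207),(365,214))]:
    p,q=onz(T,*tp(*a),z),onz(T,*tp(*b),z);d=p-q;print("tray y dir",p,q,np.degrees(np.arctan2(d[1],d[0]))-90)
E
```

```text
ball R [array([0.5276, 0.1159, 0.2054]), np.float64(0.006)]
ball L [array([0.5406, 0.1551, 0.1855]), np.float64(0.0072)]
knob [array([0.4497, 0.1474, 0.1912]), np.float64(0.0029)]
cap [array([0.565 , 0.1313, 0.175 ]), np.float64(0.0048)]
tray near corner [array([ 0.5106, -0.1061,  0.044 ]), np.float64(0.0027)]
tray far [array([ 0.5693, -0.1133,  0.0461]), np.float64(0.0052)]
tray y dir [0.58871748 0.06588678 0.03      ] [ 0.57183563 -0.10721884  0.03      ] -5.570064420370031
tray y dir [0.52768118 0.06843315 0.03      ] [ 0.51300507 -0.10299693  0.03      ] -4.8931549077681495
```

```bash
cat >> h.py <<'E'
def go(*P,base=None):
    """rows from the pose now; P=(x,y,z,yaw of tool y in deg)"""
    st=manip.get_state();Rt=Q(st["eef_rot"])
    for x,y,z,yw in P:
        c,s=np.cos(np.radians(yw)),np.sin(np.radians(yw))
        Y=np.array([c,s,0]);Z=np.array([0,0,-1.]);W=np.stack([np.cross(Y,Z),Y,Z],1)
        r=R.from_matrix(Rt.T@W).as_rotvec()/2/np.pi
        print(np.round(np.r_[r,Rt.T@(np.array([x,y,z])-st["position"])/.5],4).tolist())
E
python3 - <<'E'
from h import *
go((.18,.545,.3,84.8),(.5365,-.163,.30,84.8),(.5365,-.163,.035,84.8))
E
```

```text
[-0.0003, -0.0001, -0.0363, -0.0004, -0.001, -0.1396]
[-0.0003, -0.0001, -0.0363, -1.1212, -1.1222, -0.1375]
[-0.0003, -0.0001, -0.0363, -1.1214, -1.1211, 0.3925]
```

```bash
python3 -m pendant '[[[0,0,-0.036,0,0,-0.14,0],[0,0,-0.036,-0.9,-0.9,-0.14,0],[0,0,-0.036,-0.9,-0.9,-0.14,0],[0,0,-0.036,-0.9,-0.9,-0.14,0],[0,0,-0.036,-0.9,-0.9,-0.14,0],[0,0,-0.036,-0.9,-0.9,-0.14,0],[0,0,-0.036,-0.9,-0.9,-0.14,0],[0,0,-0.036,-0.9,-0.9,-0.14,0],[0,0,-0.036,-0.9,-0.9,-0.14,0],[0,0,-0.036,-0.9,-0.9,-0.14,0]]]' 30
python3 - <<'E'
from h import *
go((.5365,-.163,.30,84.8),(.5365,-.163,.035,84.8))
E
```

```text
time: 1.35
position: [0.4335, 0.0418, 0.3002]
eef_rot: [0.0, 0.046, 0.999, 0.0]
ft_force: [1.2, 0.9, -1.1]
finger_gap: -0.0001
[0.0001, 0.0, -0.0003, -0.243, -0.3887, 0.0003]
[0.0001, 0.0, -0.0003, -0.2429, -0.3889, 0.5303]
```

```bash
python3 -m pendant '[[[0,0,0,-0.243,-0.389,0,0],[0,0,0,-0.243,-0.389,0,0],[0,0,0,-0.243,-0.389,0,0],[0,0,0,-0.243,-0.389,0,0],[0,0,0,-0.243,-0.389,0.1,0],[0,0,0,-0.243,-0.389,0.2,0]]]'
python3 - <<'E'
from h import *
go((.5365,-.163,.035,84.8))
st=manip.get_state();f=manip.grab_frame("wrist");print(f["hand_eye"]);cv2.imwrite("pics/w1.png",f["image"])
print(proj(f,[[.5415,-.108,.052],[.568,.136,.17],[.532,.116,.198]],st))
import pickle;pickle.dump((f,st),open("w1.pkl","wb"))
E
```

```text
time: 2.1
position: [0.5365, -0.1622, 0.1992]
eef_rot: [0.0, 0.047, 0.999, -0.0]
ft_force: [0.2, -0.1, -0.7]
finger_gap: -0.0004
[-0.0, 0.0002, -0.0005, 0.0002, -0.0016, 0.3283]
[[-1.58029158e-04 -9.65364569e-01 -2.60904626e-01  6.60801183e-02]
 [ 9.99999283e-01 -4.62330412e-04  1.10495685e-03 -9.18555050e-04]
 [-1.18731034e-03 -2.60904264e-01  9.65363950e-01 -1.41726450e-01]
 [ 0.00000000e+00  0.00000000e+00  0.00000000e+00  1.00000000e+00]]
[[313.26128773 180.28453853]
 [661.2642344  222.96661462]
 [682.23460001 187.97701036]]
```

View pics/w1.png

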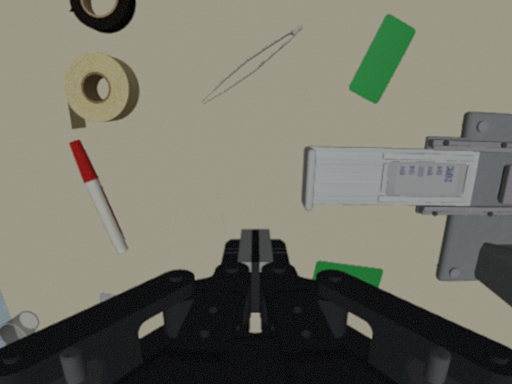

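The wrist view shows the tray's end plate with its outer edge at column 306, rows 147 to 208. The strip is in the nest at (427,180), and the space behind the plate is clear.

```bash
python3 - <<'E'
from h import *
import pickle
f,st=pickle.load(open("w1.pkl","rb"))
a,b=onz(f,306,147.5,.052,st),onz(f,306,208.5,.052,st);print(a,b,np.linalg.norm(a-b));d=b-a;yaw=np.arctan2(d[1],d[0]);print(np.degrees(yaw))
for p in[(340,147),(470,153)],[(340,206),(470,206)]:
    p,q=[onz(f,*k,.03,st) for k in p];d=q-p;print(np.degrees(np.arctan2(d[1],d[0])))
E
```

```text
[ 0.50999354 -0.11318441  0.052     ] [ 0.5687913  -0.11629403  0.052     ] 0.05887993972095027
-3.027366950186807
82.69327554377645
84.38035590418791
```

```bash
python3 -m pendant '[[[0,0,0,0,0,0.12,0],[0,0,0,0,0,0.24,0],[0,0,0,-0.005,0,0.328,0],[0,0,0,-0.005,0.02,0.328,0],[0,0,0,-0.005,0.06,0.328,0],[0,0,0,-0.005,0.11,0.328,0],[0,0,0,-0.005,0.16,0.328,0],[0,0,0,-0.005,0.21,0.328,0],[0,0,0,-0.005,0.25,0.328,0],[0,0,0,-0.005,0.27,0.328,0]]]'
```

```text
time: 3.4
position: [0.5534, -0.026, 0.039]
eef_rot: [0.002, 0.045, 0.999, -0.001]
ft_force: [0.2, -4.3, 1.9]
finger_gap: 0.0
```

```bash
python3 -m pendant '[[[0,0,0,0,0.012,0,0],[0,0,0,0,0.024,0,0],[0,0,0,0,0.034,0,0],[0,0,0,0,0.042,0,0]]]';python3 -m pendant '[[[0,0,0,0,0.006,0,0],[0,0,0,0,0.012,0,0],[0,0,0,0,0.012,0,0]]]'
```

```text
time: 3.9
position: [0.553, -0.0078, 0.0364]
eef_rot: [-0.0, 0.046, 0.999, -0.002]
ft_force: [-1.2, -14.2, 2.0]
finger_gap: 0.0
time: 4.28
position: [0.553, -0.0076, 0.0365]
eef_rot: [-0.001, 0.045, 0.999, -0.006]
ft_force: [-3.1, -24.4, 3.6]
finger_gap: -0.0001
```

```bash
python3 -m pendant '[[[0,0,0,0,-0.06,0,0],[0,0,0,0,-0.11,0,0],[0,0,0,0,-0.11,-0.12,0],[0,0,0,0,-0.11,-0.24,0],[0,0,0,0,-0.11,-0.36,0],[0,0,0,0,-0.1,-0.48,0],[0,0,0,0,0.02,-0.59,0],[0,0,0,-0.01,0.14,-0.59,0],[0,0,0,-0.02,0.25,-0.59,0],[0,0,0,-0.02,0.25,-0.59,0]]]'
python3 - <<'E'
from h import *
st=manip.get_state();f=manip.grab_frame("wrist");cv2.imwrite("pics/w2.png",f["image"])
print(st["position"],st["ft_force"])
print(proj(f,[[.563,.133,.17],[.53,.116,.198],[.45,.147,.212]],st))
import pickle;pickle.dump((f,st),open("w2.pkl","wb"))
E
```

```text
time: 5.52
position: [0.5743, 0.128, 0.3305]
eef_rot: [-0.001, 0.043, 0.999, 0.001]
ft_force: [-0.5, -0.0, -0.9]
finger_gap: 0.0001
[0.57434037 0.12804045 0.33048717] [-0.52712285 -0.03552416 -0.88367264]
[[259.23869208 166.18296248]
 [236.96703008 136.02697562]
 [266.01890302  29.89720976]]
```

View pics/w2.png

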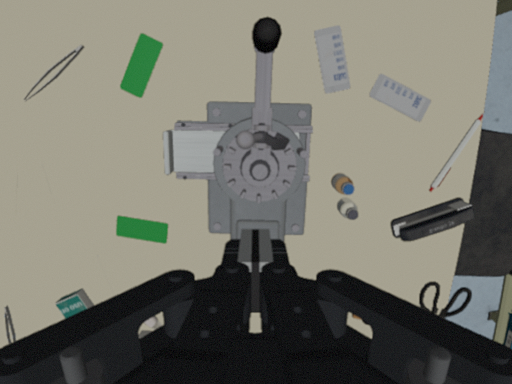

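The wrist view shows the tray home with its end at about column 167. The spindle cap is at (260,170), the knob at (266,35), and the ball at (245,140), leaning to the press's right. The tumbler's dark tail is at (275,141).

```bash
python3 - <<'E'
from h import *
import pickle
f,st=pickle.load(open("w2.pkl","rb"))
c=onz(f,260,170,.175,st);k=onz(f,266,34,.212,st);b=onz(f,245,140,.198,st)
print("cap",c,"knob",k,"ball",b,"tray",onz(f,165,152,.052,st))
for ax in (c,np.array([.563,.133,0])):
    d=(k-ax)[:2];L=np.linalg.norm(d);u=d/L;print(L,"lever dir deg",np.degrees(np.arctan2(*u[::-1])),"ball along",(b-ax)[:2]@u,"side(ccw-)",-( u[0]*(b-ax)[1]-u[1]*(b-ax)[0]))
go((.53,.09,.26,84.8))
E
```

```text
cap [0.56586692 0.13341122 0.175     ] knob [0.45298273 0.14674448 0.212     ] ball [0.53400744 0.12258745 0.198     ] tray [0.55361499 0.00855941 0.052     ]
0.11366888536746904 lever dir deg 173.26374978125875 ball along 0.03036992477060629 side(ccw-) -0.014486138578688745
0.1108724972790904 lever dir deg 172.87892159863497 ball along 0.02747811985974634 side(ccw-) -0.013926337001475518
[0.0002, -0.0005, 0.0004, 0.0815, -0.0806, 0.1405]
```

```bash
python3 - <<'E'
from h import *
go((.531,.08,.26,84),(.531,.08,.194,84),(.531,.1,.194,84),(.535,.124,.194,84))
E
```

```text
[0.0002, -0.0005, 0.0026, 0.0777, -0.1004, 0.1405]
[0.0002, -0.0005, 0.0026, 0.0774, -0.1005, 0.2725]
[0.0002, -0.0005, 0.0026, 0.0809, -0.0607, 0.2726]
[0.0002, -0.0005, 0.0026, 0.0771, -0.0122, 0.2726]
```

```bash
python3 -m pendant '[[[0,0,0,0.077,-0.1,0.1,0],[0,0,0,0.078,-0.1,0.2,0],[0,0,0,0.078,-0.1,0.272,0],[0,0,0,0.078,-0.08,0.272,0],[0,0,0,0.078,-0.06,0.272,0],[0,0,0,0.078,-0.045,0.272,0],[0,0,0,0.078,-0.03,0.272,0],[0,0,0,0.078,-0.02,0.272,0],[0,0,0,0.078,-0.012,0.272,0],[0,0,0,0.078,-0.012,0.272,0]]]'
python3 - <<'E'
from h import *
f=manip.grab_frame("side");a=f["image"][130:220,190:320];g=manip.grab_frame("wrist")["image"]
cv2.imwrite("pics/s2.png",np.hstack([cv2.resize(a,(399,300),interpolation=3),cv2.resize(g,(400,300))]))
E
```

```text
time: 6.82
position: [0.5356, 0.1214, 0.1951]
eef_rot: [-0.0, 0.046, 0.999, 0.0]
ft_force: [0.1, -0.2, -0.1]
finger_gap: 0.0006
```

View pics/s2.png

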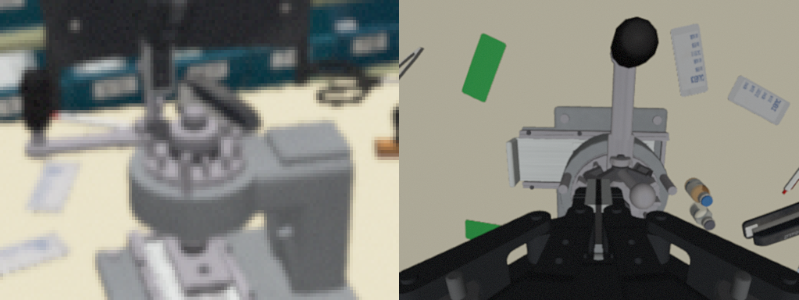

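The wrist panel shows the ball at (643,195), to the right of the lever in the image, which is the press's left. The pawl has therefore tipped to the lowering side. Next I go to the knob.

```bash
python3 -m pendant '[[[0,0,0,0,-0.02,-0.05,0],[0,0,0,0,-0.02,-0.15,0],[0,0,0,0,-0.02,-0.19,0.42]]]'
python3 - <<'E'
from h import *
f,st=manip.grab_frame("wrist"),manip.get_state()
go((.448,.147,.29,83.3),(.448,.147,.175,83.3))
E
```

```text
time: 7.3
position: [0.5363, 0.1108, 0.2938]
eef_rot: [0.003, 0.047, 0.999, 0.0]
ft_force: [-0.6, 0.8, -0.2]
finger_gap: 0.017
[0.0002, 0.0014, 0.0038, 0.1846, 0.0553, 0.0104]
[0.0002, 0.0014, 0.0038, 0.1866, 0.055, 0.2404]
```

```bash
python3 -m pendant '[[[0,0,0.004,0.1,0.03,0,0.42],[0,0,0.004,0.185,0.054,0.01,0.42],[0,0,0.004,0.185,0.054,0.01,0.42],[0,0,0.004,0.185,0.054,0.03,0.42]]]'
python3 - <<'E'
from h import *
st=manip.get_state();f=manip.grab_frame("wrist")
print(st["position"],proj(f,[[.4458,.147,.212],[.453,.147,.212]],st))
cv2.imwrite("pics/w4.png",f["image"])
go((.448,.147,.175,83.3))
E
```

```text
time: 7.85
position: [0.4462, 0.1464, 0.2756]
eef_rot: [0.001, 0.059, 0.998, 0.0]
ft_force: [0.5, -0.4, 0.4]
finger_gap: 0.036
[0.4462388  0.14642467 0.27561686] [[256.67557179 206.84966671]
 [257.88580379 216.71475488]]
[-0.0001, -0.0002, -0.0002, -0.0053, 0.0025, 0.1971]
```

View pics/w4.png

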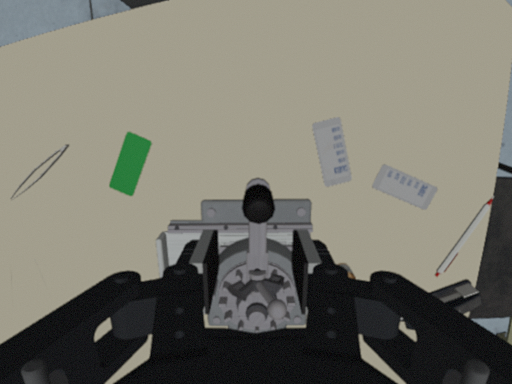

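The wrist view shows the knob's top at (258,204), close to the prediction of (257,207) for r = 120 mm. It sits centred between the fingers, so I descend straight down around it.

```bash
python3 -m pendant '[[[0,0,0,0.003,0.001,0.1,0.42],[0,0,0,0.003,0.001,0.19,0.42],[0,0,0,0.003,0.001,0.197,0.42],[0,0,0,0.003,0.001,0.197,0.42]]]'; python3 -m pendant '[[[0,0,-0.0239,-0.0027,-0.0359,0,0.42],[0,0,-0.0477,-0.0107,-0.0709,0,0.42],[0,0,-0.0716,-0.0239,-0.1044,0,0.42],[0,0,-0.0955,-0.0419,-0.1355,0,0.42]]]'
```

```text
time: 8.4
position: [0.4451, 0.147, 0.1776]
eef_rot: [0.0, 0.059, 0.998, 0.0]
ft_force: [0.0, -0.1, -0.1]
finger_gap: 0.0359
time: 8.9
position: [0.4587, 0.0772, 0.1797]
eef_rot: [0.002, -0.241, 0.97, -0.0]
ft_force: [1.0, 1.7, -0.5]
finger_gap: 0.0359
```

```bash
python3 -m pendant '[[[0,0,-0.0239,-0.0027,-0.0359,0,0.42],[0,0,-0.0477,-0.0107,-0.0709,0,0.42],[0,0,-0.0477,-0.0107,-0.0709,0,0.42]]]'; python3 -m pendant '[[[0,0,0.0159,-0.0012,0.024,0,0.42],[0,0,0.0318,-0.0048,0.0477,0,0.42],[0,0,0.0477,-0.0107,0.0709,0,0.42],[0,0,0.0637,-0.0189,0.0935,0,0.42]]]'
cat >> h.py <<'E'
def tang():
    st=manip.get_state();p=np.array(st["position"]);ax=np.array([.565,.133]);d=p[:2]-ax;ph=np.degrees(np.arctan2(d[1],d[0]))%360;r=np.hypot(*d)
    th=np.radians(174.8-ph);u=d/r;t=np.array([u[1],-u[0]])
    F=np.array(st["ft_force"])[:2];Y=Q(st["eef_rot"])[:2,1]
    print("t %.2f theta %.3f r %.4f tang %.2f rad %.2f Ftool_y %.2f"%(st["time"],th,r,F@t,F@u,F@Y))
E
python3 -c "from h import *;tang()"
```

```text
time: 9.28
position: [0.4806, 0.0476, 0.1796]
eef_rot: [0.002, -0.379, 0.925, -0.001]
ft_force: [0.0, 1.0, 1.1]
finger_gap: 0.0358
time: 9.78
position: [0.4541, 0.0877, 0.1789]
eef_rot: [0.003, -0.187, 0.982, -0.002]
ft_force: [4.3, -4.8, -2.8]
finger_gap: 0.0362
t 9.78 theta -0.479 r 0.1198 tang -6.05 rad -2.22 Ftool_y -6.02
```

```bash
python3 -m pendant '[[[0,0,0.0159,-0.0012,0.024,0,0.42],[0,0,0.0318,-0.0048,0.0477,0,0.42],[0,0,0.0477,-0.0107,0.0709,0,0.42],[0,0,0.0637,-0.0189,0.0935,0,0.42]]]'; python3 -c "from h import *;tang()"; python3 -m pendant '[[[0,0,0.0159,-0.0012,0.024,0,0.42],[0,0,0.0318,-0.0048,0.0477,0,0.42],[0,0,0.0477,-0.0107,0.0709,0,0.42],[0,0,0.0637,-0.0189,0.0935,0,0.42]]]'; python3 -c "from h import *;tang()"
```

```text
time: 10.28
position: [0.4452, 0.1344, 0.179]
eef_rot: [0.003, 0.012, 1.0, -0.002]
ft_force: [3.4, -6.1, -0.3]
finger_gap: 0.0361
t 10.28 theta -0.079 r 0.1198 tang -6.02 rad -3.46 Ftool_y -5.97
time: 10.78
position: [0.4548, 0.1807, 0.179]
eef_rot: [0.002, 0.211, 0.978, -0.001]
ft_force: [1.0, -6.4, 2.0]
finger_gap: 0.036
t 10.78 theta 0.318 r 0.1201 tang -5.45 rad -3.47 Ftool_y -5.40
```

```bash
python3 -m pendant '[[[0,0,0.0159,-0.0012,0.024,0,0.42],[0,0,0.0318,-0.0048,0.0477,0,0.42]]]'; python3 -c "from h import *;tang()"; python3 -m pendant '[[[0,0,0.0159,-0.0012,0.024,0,0.42],[0,0,0.0278,-0.0037,0.0417,0,0.42]]]'; python3 -c "from h import *;tang()"
```

```text
time: 11.02
position: [0.466, 0.2016, 0.1789]
eef_rot: [0.002, 0.307, 0.952, -0.001]
ft_force: [-0.1, -6.9, 3.2]
finger_gap: 0.0359
t 11.03 theta 0.515 r 0.1205 tang -5.75 rad -3.83 Ftool_y -5.68
time: 11.28
position: [0.4788, 0.2179, 0.1788]
eef_rot: [0.001, 0.388, 0.921, -0.001]
ft_force: [-2.7, -5.3, 4.8]
finger_gap: 0.0358
t 11.28 theta 0.687 r 0.1210 tang -5.71 rad -1.79 Ftool_y -5.68
```

```bash
python3 -m pendant '[[[0,0,0.0127,-0.0008,0.0192,0,0.42],[0,0,0.0239,-0.0027,0.0359,0,0.42]]]'; python3 -c "from h import *;tang()"
python3 -m pendant '[[[0,0,-0.0239,-0.0027,-0.0359,0,0.42],[0,0,-0.0477,-0.0107,-0.0709,0,0.42],[0,0,-0.0716,-0.0239,-0.1044,0,0.42],[0,0,-0.0955,-0.0419,-0.1355,0,0.42],[0,0,-0.1194,-0.0644,-0.1636,0,0.42],[0,0,-0.1432,-0.0908,-0.188,0,0.42]]]';python3 -c "from h import *;tang()"
```

```text
time: 11.52
position: [0.4919, 0.2298, 0.1787]
eef_rot: [-0.0, 0.456, 0.89, -0.001]
ft_force: [-4.4, -3.4, 4.1]
finger_gap: 0.0362
t 11.53 theta 0.833 r 0.1214 tang -5.58 rad -0.03 Ftool_y -5.57
time: 12.28
position: [0.4439, 0.1389, 0.1788]
eef_rot: [0.002, 0.02, 1.0, 0.001]
ft_force: [1.8, 0.8, -0.1]
finger_gap: 0.0358
t 12.28 theta -0.042 r 0.1213 tang 0.90 rad -1.79 Ftool_y 0.89
```

```bash
python3 -m pendant '[[[0,0,-0.0239,-0.0037,-0.0359,0,0.42],[0,0,-0.0477,-0.0127,-0.0709,0,0.42],[0,0,-0.0716,-0.0259,-0.1044,0,0.42],[0,0,-0.0955,-0.0439,-0.1355,0,0.42],[0,0,-0.1194,-0.0664,-0.1636,0,0.42],[0,0,-0.1273,-0.0748,-0.1722,0,0.42]]]';python3 -c "from h import *;tang()"
python3 -m pendant '[[[0,0,0.0159,-0.0012,0.024,0,0.42],[0,0,0.0318,-0.0048,0.0477,0,0.42]]]'; python3 -c "from h import *;tang()"
python3 -m pendant '[[[0,0,0.0159,-0.0012,0.024,0,0.42]]]'; python3 -c "from h import *;tang()"
```

```text
time: 13.02
position: [0.4776, 0.0506, 0.1785]
eef_rot: [0.001, -0.369, 0.93, -0.0]
ft_force: [-1.0, 1.3, 1.4]
finger_gap: 0.0357
t 13.03 theta -0.847 r 0.1201 tang 1.60 rad -0.15 Ftool_y 1.60
time: 13.28
position: [0.4633, 0.0698, 0.1786]
eef_rot: [0.002, -0.272, 0.962, -0.001]
ft_force: [1.4, -0.7, -1.3]
finger_gap: 0.0357
t 13.28 theta -0.647 r 0.1198 tang -1.31 rad -0.87 Ftool_y -1.30
time: 13.4
position: [0.4573, 0.0805, 0.1787]
eef_rot: [0.002, -0.223, 0.975, -0.001]
ft_force: [0.5, -1.2, 0.4]
finger_gap: 0.0361
t 13.40 theta -0.544 r 0.1198 tang -1.34 rad 0.09 Ftool_y -1.34
```

```bash
python3 -m pendant '[[[0,0,0.0159,-0.0012,0.024,0,0.42]]]' >/dev/null; python3 -c "from h import *;tang()"
python3 -m pendant '[[[0,0,0.0159,-0.0012,0.024,0,0.42]]]'>/dev/null; python3 -c "from h import *;tang()"
```

```text
t 13.53 theta -0.443 r 0.1198 tang -0.95 rad -0.54 Ftool_y -0.95
t 13.65 theta -0.342 r 0.1199 tang -1.17 rad -0.40 Ftool_y -1.17
```

```bash
python3 -m pendant '[[[0,0,0.0159,-0.0012,0.024,0,0.42]]]'>/dev/null; python3 -c "from h import *;tang()"
```

```text
t 13.78 theta -0.243 r 0.1198 tang -4.04 rad -2.43 Ftool_y -4.03
```

```bash
for k in 1; do python3 -m pendant '[[[0,0,0.008,-0.0003,0.012,0,0.42],[0,0,0.0159,-0.0012,0.024,0,0.42]]]'>/dev/null; python3 -c "from h import *;tang()"; done
python3 -m pendant '[[[0,0,0.008,-0.0003,0.012,0,0.42]]]'>/dev/null; python3 -c "from h import *;tang()"
python3 -m pendant '[[[0,0,0.008,-0.0003,0.012,0,0.42]]]'>/dev/null; python3 -c "from h import *;tang()"
```

```text
t 14.03 theta -0.155 r 0.1196 tang -8.08 rad -0.72 Ftool_y -8.07
t 14.15 theta -0.106 r 0.1196 tang -5.51 rad -1.30 Ftool_y -5.49
t 14.28 theta -0.056 r 0.1196 tang -6.82 rad -1.29 Ftool_y -6.80
```

```bash
python3 -m pendant '[[[0,0,0.008,-0.0003,0.012,0,0.42]]]'>/dev/null; python3 -c "from h import *;tang()"
python3 -m pendant '[[[0,0,0.008,-0.0003,0.012,0,0.42]]]'>/dev/null; python3 -c "from h import *;tang()"
python3 -m pendant '[[[0,0,0.008,-0.0003,0.012,0,0.42]]]'>/dev/null; python3 -c "from h import *;tang()"
```

```text
t 14.40 theta -0.006 r 0.1196 tang -6.31 rad -1.42 Ftool_y -6.29
t 14.53 theta 0.044 r 0.1196 tang -6.59 rad -0.77 Ftool_y -6.58
t 14.65 theta 0.094 r 0.1196 tang -5.56 rad -1.34 Ftool_y -5.54
```

```bash
python3 -m pendant '[[[0,0,0.008,-0.0003,0.012,0,0.42]]]'>/dev/null; python3 -c "from h import *;tang()"
python3 -m pendant '[[[0,0,0.008,-0.0003,0.012,0,0.42]]]'>/dev/null; python3 -c "from h import *;tang()"
python3 -m pendant '[[[0,0,0.008,-0.0003,0.012,0,0.42]]]'>/dev/null; python3 -c "from h import *;tang()"
python3 -m pendant '[[[0,0,0.008,-0.0003,0.012,0,0.42]]]'>/dev/null; python3 -c "from h import *;tang()"
```

```text
t 14.78 theta 0.144 r 0.1196 tang -5.34 rad -1.60 Ftool_y -5.32
t 14.90 theta 0.194 r 0.1197 tang -6.08 rad -2.11 Ftool_y -6.05
t 15.03 theta 0.244 r 0.1197 tang -5.46 rad -2.31 Ftool_y -5.43
t 15.15 theta 0.293 r 0.1198 tang -6.31 rad -1.72 Ftool_y -6.28
```

```bash
python3 -m pendant '[[[0,0,0.008,-0.0003,0.012,0,0.42]]]'>/dev/null; python3 -c "from h import *;tang()"
python3 -m pendant '[[[0,0,0.008,-0.0003,0.012,0,0.42]]]'>/dev/null; python3 -c "from h import *;tang()"
```

```text
t 15.28 theta 0.342 r 0.1198 tang -6.63 rad -2.36 Ftool_y -6.59
t 15.40 theta 0.391 r 0.1199 tang -7.04 rad -1.44 Ftool_y -7.01
```

```bash
python3 -m pendant '[[[0,0,0.008,-0.0003,0.012,0,0.42]]]'>/dev/null; python3 -c "from h import *;tang()"
python3 -m pendant '[[[0,0,0.008,-0.0003,0.012,0,0.42]]]'>/dev/null; python3 -c "from h import *;tang()"
```

```text
t 15.53 theta 0.440 r 0.1200 tang -7.16 rad -1.66 Ftool_y -7.13
t 15.65 theta 0.489 r 0.1200 tang -7.13 rad -1.78 Ftool_y -7.09
```

```bash
python3 -m pendant '[[[0,0,0.008,-0.0003,0.012,0,0.42]]]'>/dev/null; python3 -c "from h import *;tang()"
python3 -m pendant '[[[0,0,0.008,-0.0003,0.012,0,0.42]]]'>/dev/null; python3 -c "from h import *;tang()"
```

```text
t 15.78 theta 0.537 r 0.1201 tang -8.40 rad -1.35 Ftool_y -8.36
t 15.90 theta 0.586 r 0.1202 tang -8.63 rad -1.28 Ftool_y -8.60
```

```bash
python3 -m pendant '[[[0,0,0.008,-0.0003,0.012,0,0.42]]]'>/dev/null; python3 -c "from h import *;tang()"
python3 -m pendant '[[[0,0,0.008,-0.0003,0.012,0,0.42]]]'>/dev/null; python3 -c "from h import *;tang()"
```

```text
t 16.02 theta 0.635 r 0.1203 tang -9.07 rad -1.66 Ftool_y -9.02
t 16.15 theta 0.683 r 0.1204 tang -9.19 rad -0.26 Ftool_y -9.18
```

```bash
python3 -m pendant '[[[0,0,0.008,-0.0003,0.012,0,0.42]]]'>/dev/null; python3 -c "from h import *;tang()"
```

```text
t 16.27 theta 0.732 r 0.1205 tang -8.94 rad -0.63 Ftool_y -8.91
```

```bash
python3 -m pendant '[[[0,0,0.007,-0.0002,0.0105,0,0.42]]]'>/dev/null; python3 -c "from h import *;tang()"; python3 -m pendant '[[[0,0,0,0,0,0,0.42],[0,0,0,0,0,0,0.42]]]'>/dev/null; python3 -c "from h import *;tang()"
```

```text
t 16.40 theta 0.774 r 0.1206 tang -9.72 rad 0.28 Ftool_y -9.73
t 16.65 theta 0.780 r 0.1207 tang -7.04 rad -0.46 Ftool_y -7.03
```

```bash
python3 -m pendant '[[[0,0,0,0,-0.006,0,0.42],[0,0,0,0,-0.012,0,0.42],[0,0,0,0,-0.012,0,0.42]]]'; python3 -c "from h import *;tang()"
python3 - <<'E'
from h import *
g=manip.grab_frame("wrist")["image"];cv2.imwrite("pics/w5.png",g)
E
```

```text
time: 17.02
position: [0.4839, 0.2227, 0.1774]
eef_rot: [0.0, 0.432, 0.902, 0.001]
ft_force: [-0.6, -0.4, 0.6]
finger_gap: 0.0359
t 17.02 theta 0.745 r 0.1209 tang -0.71 rad 0.10 Ftool_y -0.71
```

View pics/w5.png

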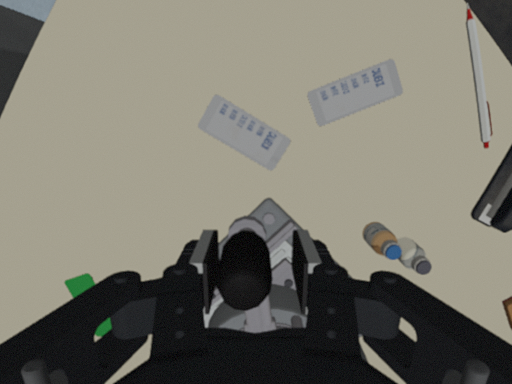

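The knob is at (243,270), still against the left (pushing) finger at column 217, so it may have followed by a few mm. I'll back off a little more so it is centred, then look again.

```bash
python3 -m pendant '[[[0,0,0,0,-0.006,0,0.42],[0,0,0,0,-0.01,0,0.42],[0,0,0,0,-0.01,0,0.42]]]'; python3 -c "from h import *;tang()"
python3 - <<'E'
from h import *
g=manip.grab_frame("wrist")["image"]
m=(g[225:310,205:310].max(2)<45).astype(np.uint8)
for r in (250,265,280): print(r,"".join("#" if v else "." for v in m[r-225]))
E
```

```text
time: 17.45
position: [0.4797, 0.219, 0.1768]
eef_rot: [-0.0, 0.431, 0.902, -0.0]
ft_force: [0.3, -0.3, 0.1]
finger_gap: 0.0357
t 17.45 theta 0.699 r 0.1212 tang -0.00 rad -0.42 Ftool_y 0.04
250 ..###########.................#############################################.............###########......
265 ##############.............###################################################..........##############...
280 ###########..............#######################################################.........################
```

```bash
python3 -m pendant '[[[0,0,0,0,0,-0.05,0.42],[0,0,0,0,0,-0.15,0.42],[0,0,0,0,0,-0.25,0.42],[0,0,0,0,0,-0.35,0.42],[0,0,0,0.1,0,-0.4,0.42],[0,0,0,0.2,0,-0.4,0.42],[0,0,0,0.3,0,-0.4,0.42],[0,0,0,0.3,0,-0.4,0.42]]]'
python3 - <<'E'
from h import *
T,S=manip.grab_frame("top"),manip.grab_frame("side")
t=T["image"][120:260,150:330];s=S["image"][120:290,185:320]
print(proj(T,[[.4797,.219,.212],[.447,.147,.212]]))
c=np.zeros((504,800,3),np.uint8);a=cv2.resize(t,(400,311),interpolation=3);c[:311,:400]=a;c[:,400:]=cv2.resize(s,(400,504),interpolation=3)
cv2.imwrite("pics/c2.png",c)
E
```

```text
time: 18.5
position: [0.3836, 0.338, 0.3772]
eef_rot: [-0.0, 0.429, 0.903, 0.0]
ft_force: [0.2, -0.5, 0.1]
finger_gap: 0.0361
[[178.36751439 206.50031376]
 [212.33900187 220.13893978]]
```

View pics/c2.png

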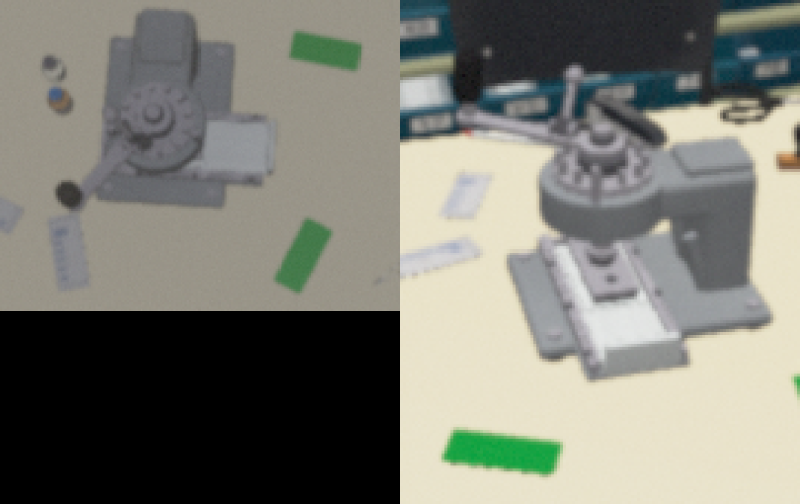

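The composite shows the tray home, the platen down on the strip, and the lever where I left it. The knob is at top px (181,207), against a predicted (178,206). The vials and strips have not moved and the arm is clear, so I'm handing in.

```bash
python3 -c "
from workcell import manip
print(manip.job_done())"
```

```text
the job is handed in; nothing more can be done
None
```

I handed the job in at about 18.6 s with the strip clamped, the lever released and the arm well clear; no verdict was reported.

- **Tray:** I pushed it home against its stop. The push force rose to 24 N with no further motion, and the end plate was where the geometry says home is.
- **Pawl:** I tipped the ball over to its lowering side and confirmed it in the wrist picture before pumping.
- **Pumping:** One full swing ran free at about 5.8 N at the knob. The second swing met the strip, and I stopped at about 9.7 N moving. Single readings were noisy by about 0.5 to 1 N, but the trend over several steps agreed with a rise of about 4 N over running free. The hold reading of 7.0 N also fits, against the 3 N you gave for holding with the platen free.
- **Release:** The lever may have sprung back a few millimetres at the knob when I let go, then stayed where it was. How hard the platen now presses could not be felt again after that.
- **Last pictures:** The tray is home, the platen is on the strip and the lever is where I left it. The two waiting strips and the vials, as far as the last close-up shows them, look undisturbed. The tweezers were out of that picture, but the arm never came near them.
- **Disagreement:** One wrist measurement put the ball about 8 mm closer to the lever's middle than expected. I allowed for that in the push.

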